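Clamp a valve block in the ratchet vice with the fold-out crank

ROBOT

A 6-joint arm with a two-finger parallel gripper is mounted at the origin on a cart in front of the work surface, level with it; the furniture and walls round the work are solid. World frame = base frame: x ahead of the robot, y to its left, z up, the work surface at z = 0. Lengths are in m, angles in rad, forces in N, time in s.
With the tool pointing down it reaches from about 0.25 to 0.725 m from the base axis. Payload 9.7 kg.
Tool frame: the origin (TCP) lies at the very end of the fingers, on their centre line; the grasp point (between the pads) lies 19 mm behind it (r.grasp_offset is the distance from the TCP to the grasp point, in m); z points along the fingers, y is the line along which they close (so a half turn about z gives the same grasp; the last joint's range is limited). The gripper opens to 85 mm and grips with 20 to 120 N. Pads are 22 mm wide; open, the fingers measure 114 mm over their backs; the gripper's body (76 mm by 85 mm) begins 54 mm behind the grasp point. The pads swing forward as they close: fully open they stand 13 mm farther back than shut.
Start: joints at [1.112, 0.087, 0.176, 1.66, 0, 1.571], TCP at [0.244, 0.493, 0.231] pointing down, gripper open.
Joint ranges: [-3.13, 3.13], [-0.85, 1.81], [-1.15, 1.24], [-2.2, 2.28], [-1.44, 1.52], [-3.14, 3.14]. Speed limits (rad/s): [2.22, 2.22, 2.57, 3.14, 3.14, 3.14].

INTERFACE

Orientations are given as a rotation vector (axis times angle).
In Python, from workcell import get_obs, imaging, r gives the robot as it stands.
- The arm moves only by the tool servo_tool, never from a script. Its argument "motion" is a list of rows, each a list of 3 entries, a list of its own where there are three numbers: the turn, a rotation vector about the tool's x, y, z in rad, then the shift along the tool's x, y, z in cm, then the gripper command: -1 is shut, 1 is fully open, values between are in proportion. In form: [[[rx, ry, rz], [tx, ty, tz], grip], ...]. A call has 1 to 5 rows; each row is the pose to reach, as a shift and turn from the pose commanded when the call began, along the tool's axes at that moment; what a row does not reach only later rows make up. A row lasts 1/10 s, in which the tool goes at most 50 mm and 8.59 degrees, less where a joint would pass 70% of its speed; a pose out of reach is approached as far as the arm can. A call with a gripper value outside its range is refused whole. The fingers move at their own pace and stop on an object; "force" is the grip in N (left out, the last holds). Time passes only in rows, so rows that repeat a pose let the fingers close. It gives the time, the measured TCP pose, the force, the opening and the grip force at its end, in the units of the state.
- get_obs(): the state, without advancing time (a new reading comes with each control period).
- imaging.camera(name): name is "side" or "top" or "wrist"; returns a dict with "image" (384x512x3 uint8, red, green, blue), "fx", "fy", "cx", "cy" (pixels), "R" (3x3) and "t" (3): a world point X has camera coordinates R X + t. Camera axes: x right, y down, z forward; pixel columns grow to the right and rows downward; lengths in m; the calibration is good to about 2 mm. A picture is of the moment at which its call begins. There is no depth.
- r.sign_off(): hands the job in; it is judged then, once.
The state is a dict: "time_s": time; "qpos": joint angles; "joint_vel": joint speeds; "tau": joint torques, N m; "eef_pos": TCP position; "eef_rot": TCP orientation; "ft_force": force on the tool from outside, world axes, zero at the start; "ft_torque": the same for the moment, N m; "grip_width": opening from 0.0 (shut) to 1.0 (fully open); "finger_force": force on a finger pad.
Only numpy, scipy, OpenCV 4.12 (cv2) and the standard library are available. Lean on these libraries where they do the work, as an engineer would, in place of code of your own. Each camera call takes 0.05 s, during which the arm holds its last target. There are 200 camera calls.

TASK

Clamp the bright aluminium valve block in the green ratchet vice, ready for its ports to be worked on. Set it down gently, upright, on the bed between the open jaws with its long side along the jaw travel, swing the folded red crank up until it latches (only then is the wheel free), and after that wind the crank clockwise, seen from above, until the block has pushed the sprung jaw face back half of its 10 mm travel, which is the seventh click of the pawl; leave the pawl holding it there and the crank standing. Leave the other two blocks and the loose things round about (bearing, spanner, marker, copper sleeve, spray can) where they are.

Things in the scene. Friction and masses are not known exactly. Their poses are not given: they have to be found in the camera images.
- block_alu_centre (a point): centre (half-way up) of the loose bright aluminium valve block, a plain box 60 x 30 x 48 mm (its own x, y, z; z up) of 0.17 to 0.35 kg with flush dark ports. At first it stands upright in one of the three bays of the blue holder; which one varies.
- block_iron_centre (a point): centre of the dark iron block, same size, upright in another bay; not to be moved.
- block_brass_centre (a point): centre of the yellow brass block, same size, upright in the remaining bay; not to be moved.
- holder: blue steel holder fixed to the bench, origin under its centre; base 70 (x) x 136 (y) x 4 mm. Three bays at y = -42, 0, +42 mm between four walls, each 4 mm thick, 50 mm long (along x), tops 50 mm above the bench. Blocks stand on the base, long side along x, 4 mm from the walls: here a block can be gripped only by its two ends (across 60 mm), which stand 5 mm out of the walls.
- ratchet_vice: green vice fixed to the bench, 292 x 108 mm, origin under its centre. Jaws travel along its x: fixed jaw at the -x end, then the moving jaw, gear housing (112 mm long, top 60 mm above the bench) with the handwheel at the +x end; -y is its front, towards the robot. Bed 50 mm wide, top 24 mm above the bench; jaws 64 mm wide, tops 75 mm above the bench.
- vice_nest (a point): bed top, axes as the vice: the block's foot centre lies here when clamped against the fixed jaw. Open jaws are 72.4 mm apart, so the block may stand 0 to 12.4 mm to +x of it (+6 mm: 6 mm free at each end). No finger fits between block end and jaw, so hold the block by its wide faces (across 30 mm) here; coming from the holder it must be put down and regrasped.
- wheel_axis (a point): point on the upright axis of the handwheel (rim 115 mm across), at the height of the crank's hinge, 106 mm above the bench; axes as the vice.
- wheel (a joint): handwheel, rad, 0 at the start, grows clockwise from above, end 4.6; 5 mm of jaw a rad, about 0.15 N m. Locked (play 0.04) until the crank is latched. A sprung brass pawl on 12 teeth (0.524 rad, 2.6 mm a click) stops it turning back: let go, it slips back to the last tooth passed. The seventh tooth holds at 3.58 rad, the eighth at 4.1: stop at 3.65 to 4.0.
- crank (a joint): folding crank, rad: 0 folded flat outward, 1.57 upright, latched from about 1.5, end stop 1.63; starts at 0 to 0.6, stays where left. Hinge 52 mm from the wheel axis, 106 mm above the bench; with the wheel at 0 the hinge lies on the vice's -y side of the axis, runs along the vice's x, and the folded crank points to the vice's -y. It takes 2 to 4 N at the grip.
- crank_grip_mid (a point): middle of the crank's red barrel grip (21 mm thick, 64 mm long, turns freely on its spindle), 60 mm from the hinge along the crank; the free end is 90 mm from the hinge. Folded flat it lies 106 mm above the bench; upright, its middle is 166 mm above the bench.
- lock_pin (a joint): brass lock pin beside the crank's hinge, m: 0 pressed down into its notch (wheel locked), 0.008 popped up (crank latched, wheel free). It pops up by itself when the crank reaches upright.
- jaw_face (a joint): how far the sprung steel face of the moving jaw has been pushed back, m: 0 relaxed, 0.010 solid; spring 2 N/mm. 0.005 is wanted.
- bearing: loose ball bearing, 52 mm across, 15 mm high, origin at the centre of its underside; lies somewhere on the bench in front of the vice. Not to be moved. (The finned cooler that takes up the bench to its right, 115 mm high, is fixed and begins at y = 0.06 m.)
- spanner10: loose small spanner, 24 x 150 x 7 mm (long along its y), origin at the centre of its underside; not to be moved.
- marker: loose marker pen, 14 x 130 x 19 mm, long along its y, origin at the centre of the underside; not to be moved.
- sleeve: loose copper sleeve, 28 mm across, 45 mm tall, standing behind the vice, origin at the centre of the underside; not to be moved.
- can_whitecap: loose spray can with a white cap, 66 mm across, 219 mm tall, to the left of the vice, origin at the centre of the underside; not to be moved.
Things that resemble listed ones, but are neither listed nor needed, are in the scene too. There is more than one size of the part that bears block_alu_centre; the job needs the smaller.

How it is judged:
On the way:
1. the block stands between the open jaws and the crank is latched upright, before the jaw is wound in (x of block_alu_centre in the frame of vice_nest between -0.004 and 0.017 m and y of block_alu_centre in the frame of vice_nest between -0.014 and 0.014 m and z of block_alu_centre in the frame of vice_nest between 0.018 and 0.03 m and angle between block_alu_centre's own z axis and vertical below 0.1 rad and angle between the x axis of block_alu_centre and the x axis of ratchet_vice, either way round below 0.12 rad and value of joint crank above 1.45 rad and value of joint lock_pin above 0.005 m and value of joint wheel below 0.8 rad), for 0.2 s.
At the end, for the whole second after the job is handed in: Block upright on the bed against the fixed jaw (4 mm), long side along the travel (0.12 rad), at most 14 mm off the jaws' middle; pawl at the seventh tooth, sprung face pushed back 3.6 to 6.4 mm; crank latched upright, lock pin up; all at rest (x of block_alu_centre in the frame of vice_nest between -0.004 and 0.004 m and y of block_alu_centre in the frame of vice_nest between -0.014 and 0.014 m and z of block_alu_centre in the frame of vice_nest between 0.018 and 0.03 m and angle between block_alu_centre's own z axis and vertical below 0.1 rad and angle between the x axis of block_alu_centre and the x axis of ratchet_vice, either way round below 0.12 rad and value of joint crank above 1.45 rad and value of joint lock_pin above 0.005 m and value of joint jaw_face between 0.0036 and 0.0064 m and velocity of joint wheel between -0.05 and 0.05 rad/s and linear speed of block_alu below 0.02 m/s); the robot touches nothing.
It fails at once if the iron or the brass block is moved more than 40 mm (distance of any of block_iron_centre, block_brass_centre from where it was at the start of the episode above 0.04 m).
It fails at once if the bearing or the copper sleeve is moved more than 40 mm (distance of any of bearing, sleeve from where it was at the start of the episode above 0.04 m).
It fails at once if the spanner or the marker is moved more than 40 mm (distance of any of spanner10, marker from where it was at the start of the episode above 0.04 m).
It fails at once if the spray can is moved more than 40 mm (distance of can_whitecap from where it was at the start of the episode above 0.04 m).
It fails at once if the aluminium block is dropped into the vice (let go more than 7 mm above its bed) (z of block_alu_centre in the frame of vice_nest between 0.031 and 0.08 m and x of block_alu_centre in the frame of vice_nest between -0.02 and 0.03 m and y of block_alu_centre in the frame of vice_nest between -0.03 and 0.03 m and contact force between the fingers and block_alu below 0.02 N).
It also fails if it takes over 72 s, if anything falls off the work surface, if the arm or the gripper's body presses on something with over 40 N, if the wrist force passes 120 N, or if a joint passes its speed limit or range.

## Working session

There is one attempt and no reset: what is moved stays moved. The work goes in short steps, Python scripts to look and compute and a tool call to move; the robot and the scene stay as the last step left them, time stands still between calls to the robot, and variables do not carry over. Pictures are saved under pics/ and viewed, at most 10 in all, crops included, and the job is handed in when it is done.

Besides the shell and the picture viewer there is one more tool, called by a JSON object that holds its "api" and its "payload". servo_tool: Moves the arm, as the interface text tells. Its arguments: {"type":"object","properties":{"motion":{"type":"array"},"force":{"type":"number"}},"required":["motion"]}

```bash
ls; mkdir -p pics; python3 - <<'E'
from workcell import get_obs, imaging, r
import cv2,numpy as np,pickle
d={}
for n in("side","top","wrist"):
    c=imaging.camera(n);d[n]=c
    print(n,c["fx"],c["fy"],c["cx"],c["cy"],np.round(c["R"],3).tolist(),np.round(c["t"],3).tolist())
pickle.dump(d,open("c0.pkl","wb"))
im=np.hstack([d["top"]["image"],d["side"]["image"]])
for n in("top","side"): cv2.imwrite(f"pics/{n}0.png",cv2.resize(d[n]["image"][:,:,::-1],(800,600),interpolation=cv2.INTER_CUBIC))
print(get_obs(),r.grasp_offset)
E
```

```text
pics
side 481.97385386394427 481.97385386394427 257.20625834371396 194.95719155557384 [[-0.884, -0.466, -0.023], [-0.267, 0.545, -0.795], [0.383, -0.697, -0.606]] [0.645, 0.072, 1.291]
top 464.08827488716696 464.08827488716696 251.69384912562376 192.13775630469183 [[-0.03, -0.999, -0.023], [-0.991, 0.033, -0.133], [0.134, 0.019, -0.991]] [0.343, 0.547, 1.138]
wrist 271.04988953826916 271.04988953826916 258.88478873155117 199.39066915909646 [[0.443, 0.897, -0.0], [0.858, -0.424, 0.291], [0.26, -0.129, -0.957]] [-0.55, -0.037, 0.38]
{'time_s': 0.15, 'qpos': array([1.11200079e+00, 8.73388761e-02, 1.75323782e-01, 1.65977938e+00,
       1.15185279e-05, 1.57077079e+00]), 'joint_vel': array([-0.00068887, -0.00147375,  0.00129231,  0.00042855, -0.00155777,
       -0.00011047]), 'tau': array([ 1.17883392e-03, -5.20759606e+01,  4.65046084e+01,  1.38550441e-02,
        3.34197080e-05, -7.45582582e-06]), 'eef_pos': array([0.24350254, 0.49297788, 0.23074701]), 'eef_rot': array([-7.14276944e-01, -3.05907076e+00,  1.52258482e-03]), 'ft_force': array([0.02174989, 0.2680325 , 0.14003679]), 'ft_torque': array([ 0.02153254, -0.01460138,  0.01421085]), 'finger_force': 0.0, 'grip_width': 0.9942795701698093} 0.0187
```

View pics/top0.png

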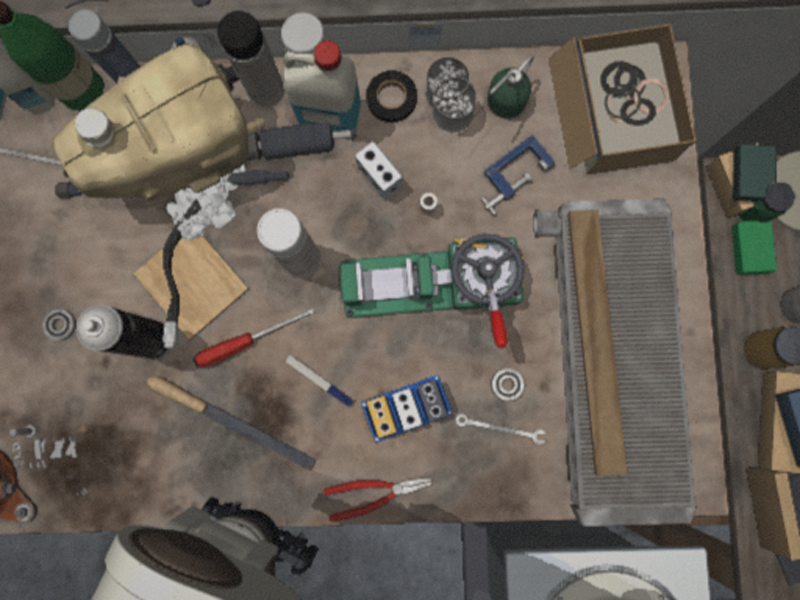

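View pics/side0.png

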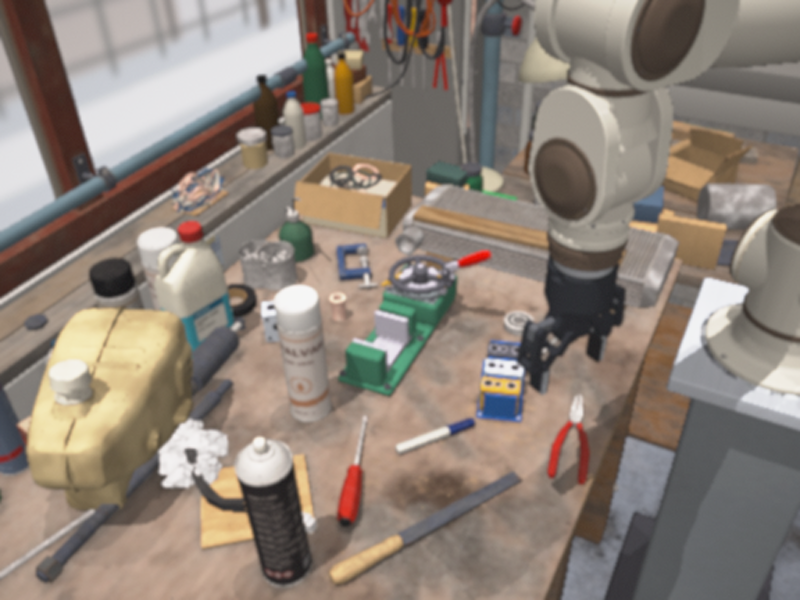

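The top view (800x600 scale) shows the blue holder at about (407,408), with brass at (380,413), alu in the middle at (405,410) and iron at (433,398). The vice is centred near (432,275), with its wheel at (487,268) and the red crank tip at (500,340). The bigger alu decoy is at (378,167). In the side view the sprung jaw and bed are at about (395,330), and the crank rises slightly.

```bash
cat > h.py <<'E'
import numpy as np,cv2
from scipy.spatial.transform import Rotation as Ro
def ray(c,p):
    d=np.array([(p[0]-c["cx"])/c["fx"],(p[1]-c["cy"])/c["fy"],1.]); R=np.array(c["R"]);o=-R.T@np.array(c["t"]); d=R.T@d
    return o,d/np.linalg.norm(d)
def onz(c,p,z):
    o,d=ray(c,p); return o+d*(z-o[2])/d[2]
def tri(obs):
    A=np.zeros((3,3));b=np.zeros(3);ps=[ray(c,p) for c,p in obs]
    for o,d in ps: P=np.eye(3)-np.outer(d,d);A+=P;b+=P@o
    X=np.linalg.solve(A,b); return X,[float(np.linalg.norm((np.eye(3)-np.outer(d,d))@(X-o))) for o,d in ps]
def proj(c,X):
    q=np.array(c["R"])@np.array(X)+np.array(c["t"]); return np.array([c["fx"]*q[0]/q[2]+c["cx"],c["fy"]*q[1]/q[2]+c["cy"]])
def go(pos,yaw,obs):
    """tool-frame (turn, shift cm) to bring the TCP to pos, pointing down, tool y at world angle yaw (nearest half turn)"""
    R0=Ro.from_rotvec(obs["eef_rot"]); best=None
    for k in(0,np.pi):
        y=np.array([np.cos(yaw+k),np.sin(yaw+k),0]);z=np.array([0,0,-1.]);T=Ro.from_matrix(np.c_[np.cross(y,z),y,z])
        v=(R0.inv()*T).as_rotvec()
        if best is None or np.linalg.norm(v)<np.linalg.norm(best): best=v
    return np.round(best,4).tolist(),np.round(100*R0.inv().apply(np.array(pos)-obs["eef_pos"]),2).tolist()
E
python3 - <<'E'
from h import *; import pickle
d=pickle.load(open("c0.pkl","rb"));t=d["top"];k=1.5625
for n,p,z in[("alu",(405,408),.052),("hold",(407,410),.05),("brass",(380,414),.052),("iron",(433,398),.052),("fixjawL",(349,287),.075),("wheel",(487,268),.106),("gripmid",(499,328),.115),("tip",(502,345),.12),("marker",(320,380),0),("marker end",(352,404),0),("bearing",(508,384),0),("spL",(461,420),0),("spR",(540,437),0),("edge",(400,522),0),("can",(290,250),.1),("sleeve",(429,202),.04),("pliers",(425,483),0),("free",(515,480),0),("free2",(300,400),0)]:
    print(n,np.round(onz(t,np.array(p)/k,z),3))
im=t["image"];h=cv2.cvtColor(im,cv2.COLOR_RGB2HSV)
def comps(m,n):
    a,l,s,c=cv2.connectedComponentsWithStats(m)
    for i in range(1,a):
        if s[i,4]>40: print(n,s[i],np.round(c[i],1),cv2.minAreaRect(np.argwhere(l==i)[:,::-1].astype(np.float32)))
comps(cv2.inRange(h,(105,120,60),(125,255,255)),"blue")
comps(cv2.inRange(h,(60,80,30),(90,255,255)),"green")
w=d["wrist"];o=-np.array(w["R"]).T@w["t"];print("wristcam",o)
E
```

```text
alu [0.384 0.312 0.052]
hold [0.381 0.309 0.05 ]
brass [0.376 0.352 0.052]
iron [0.399 0.268 0.052]
fixjawL [0.577 0.395 0.075]
wheel [0.594 0.179 0.106]
gripmid [0.5   0.166 0.115]
tip [0.474 0.164 0.12 ]
marker [0.434 0.452 0.   ]
marker end [0.393 0.4   0.   ]
bearing [0.418 0.141 0.   ]
spL [0.361 0.221 0.   ]
spR [0.33  0.094 0.   ]
edge [0.202 0.327 0.   ]
can [0.634 0.484 0.1  ]
sleeve [0.72  0.262 0.04 ]
pliers [0.262 0.284 0.   ]
free [0.263 0.138 0.   ]
free2 [0.402 0.486 0.   ]
blue [255 241  33  31 179] [273.  254.1] ((273.0643615722656, 254.22958374023438), (27.84267807006836, 25.287702560424805), 58.392494201660156)
blue [211 248  14  11  48] [217.2 252.7] ((217.40243530273438, 253.12196350097656), (15.148855209350586, 3.7481706142425537), 38.65980911254883)
blue [246 250  12  29  88] [251.9 263.7] ((251.99998474121094, 264.0), (27.496179580688477, 7.251739501953125), 79.11447143554688)
green [   0    9   48   44 1289] [23.3 30. ] ((23.000003814697266, 29.0), (52.32590103149414, 32.52690887451172), 45.0)
green [ 44  47  22  23 158] [56.4 59.8] ((55.793094635009766, 59.982749938964844), (10.962003707885742, 26.32541847229004), 41.633541107177734)
green [ 469  128   30   48 1010] [482.7 154.5] ((482.857177734375, 151.7489776611328), (28.553421020507812, 47.55100631713867), 3.2704875469207764)
green [ 218  156   89   46 1459] [257.1 182.5] ((261.16705322265625, 178.6715545654297), (41.13893508911133, 86.88309478759766), 85.79464721679688)
wristcam [0.17606835 0.52641103 0.37387246]
```

```bash
python3 - <<'E'
from workcell import get_obs
from h import *
o=get_obs();R=Ro.from_rotvec(o["eef_rot"]).as_matrix();print(R.round(3))
y=np.arctan2(R[1,1],R[0,1]);print(y)
print(go([.40,.36,.29],y,o),go([.50,.22,.30],y,o))
E
```

```text
[[-0.897  0.443 -0.   ]
 [ 0.443  0.897 -0.001]
 [ 0.    -0.001 -1.   ]]
1.112026324080813
([-0.001, -0.0, -0.0], [-19.92, -5.0, -5.92]) ([-0.001, -0.0, -0.0], [-35.09, -13.12, -6.91])
```

{"api": "servo_tool", "payload": {"motion": [[[0,0,0],[-4.5,-1.2,-1.5],1],[[0,0,0],[-9,-2.4,-3],1],[[0,0,0],[-13.5,-3.6,-4.5],1],[[0,0,0],[-18,-4.6,-5.9],1],[[0,0,0],[-20,-5,-5.9],1]]}}

```text
time_s: 0.65
eef_pos: [0.4032, 0.3576, 0.2921]
eef_rot: [0.718, 3.057, 0.003]
ft_force: [-0.4, -0.5, 0.3]
grip_width: 1.003
finger_force: 0.0
```

```bash
python3 - <<'E'
from workcell import get_obs,imaging
import cv2,pickle
c=imaging.camera("wrist");pickle.dump(c,open("w1.pkl","wb"));cv2.imwrite("pics/w1.png",cv2.resize(c["image"][:,:,::-1],(800,600),interpolation=cv2.INTER_CUBIC))
print(get_obs()["eef_pos"],get_obs()["joint_vel"])
E
```

```text
[0.40426787 0.35686855 0.29088418] [ 0.06386569 -0.0008762  -0.03352414 -0.00916975  0.01295795  0.08332013]
```

{"api": "servo_tool", "payload": {"motion": [[[0,0,0],[-4,-2,-0.2],1],[[0,0,0],[-8,-4,-0.5],1],[[0,0,0],[-12,-6,-0.8],1],[[0,0,0],[-15,-8,-1],1],[[0,0,0],[-15,-8,-1],1]]}}

```text
time_s: 1.2
eef_pos: [0.5014, 0.2187, 0.2999]
eef_rot: [-0.72, -3.058, 0.002]
ft_force: [-0.3, 0.1, -0.8]
grip_width: 1.003
finger_force: 0.0
```

```bash
python3 - <<'E'
from workcell import get_obs,imaging
import cv2,pickle
c=imaging.camera("wrist");pickle.dump(c,open("w2.pkl","wb"));cv2.imwrite("pics/w2.png",cv2.resize(c["image"][:,:,::-1],(800,600),interpolation=cv2.INTER_CUBIC))
print(get_obs()["eef_pos"],get_obs()["joint_vel"])
E
```

```text
[0.5004747  0.2201981  0.29985336] [ 4.82972047e-02 -5.58054808e-03 -6.51651287e-03  5.01721623e-05
  8.38937831e-03  1.92520378e-02]
```

View pics/w1.png

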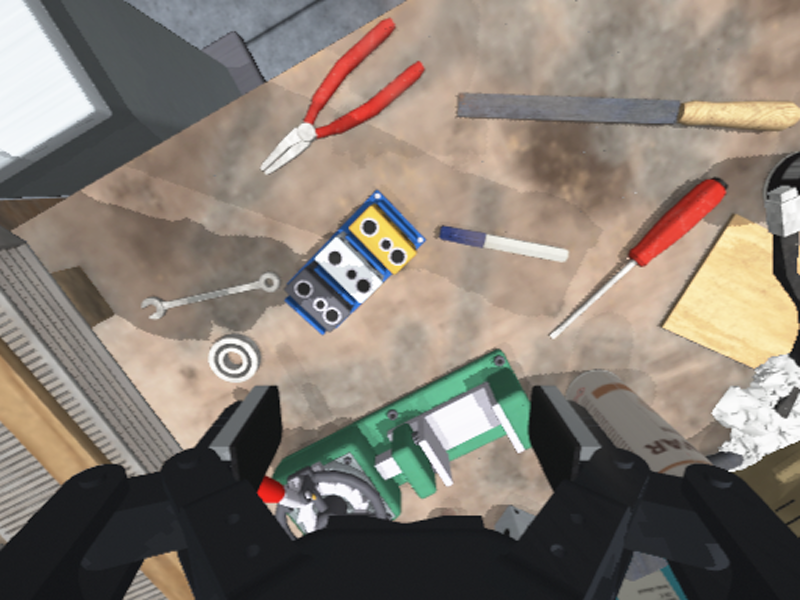

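View pics/w2.png

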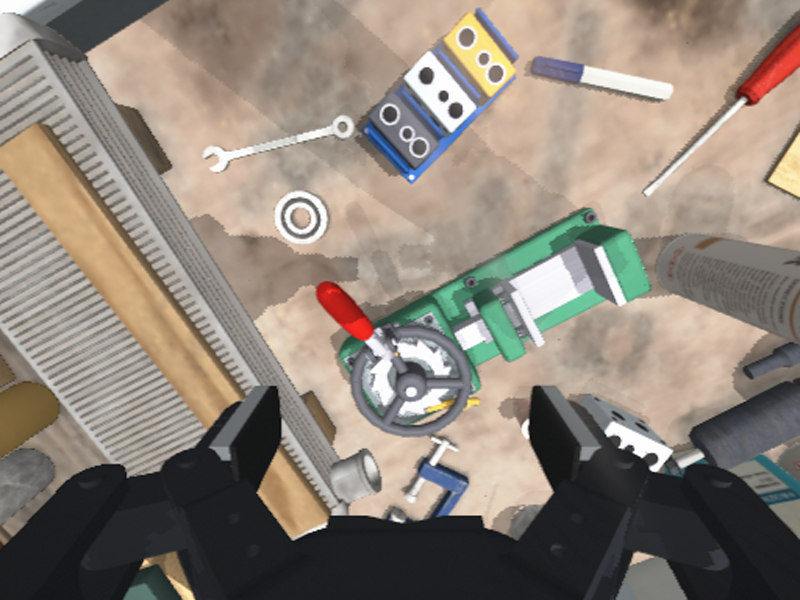

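In w1 (800x600) the alu block is at about (350,274), between brass at (384,243) and iron at (318,303), with the vice bed at (460,420). In w2 the alu block is at about (444,93), the wheel hub at (411,391), the crank barrel from (328,293) to (362,335), and the bed at (553,292). I'll enlarge the vice parts to measure them.

```bash
python3 - <<'E'
from h import *;import pickle
w1,w2=[pickle.load(open(f"w{i}.pkl","rb")) for i in(1,2)]
def rect(c,seed):
    im=c["image"];h=cv2.cvtColor(im,cv2.COLOR_RGB2HSV)
    m=cv2.inRange(h,(0,0,150),(180,45,255)); x,y=seed;roi=np.zeros_like(m);cv2.circle(roi,(x,y),32,255,-1);m&=roi
    a,l,s,ce=cv2.connectedComponentsWithStats(m);i=1+np.argmax(s[1:,4])
    hull=cv2.convexHull(np.argwhere(l==i)[:,::-1].astype(np.float32))
    r_=cv2.minAreaRect(hull);b=cv2.boxPoints(r_);print(s[i],r_);return b,hull
k=1.5625
b1,_=rect(w1,(int(350/k),int(272/k)));b2,_=rect(w2,(int(441/k),int(92/k)))
P1,P2=[np.array([onz(c,p,.052)[:2] for p in b]) for c,b in((w1,b1),(w2,b2))]
print(P1.round(4).tolist(),P1.mean(0),P2.round(4).tolist(),P2.mean(0))
for p in b1:
    j=np.argmin([np.linalg.norm(onz(w1,p,.052)-onz(w2,q,.052)) for q in b2]);X,e=tri([(w1,p),(w2,b2[j])]);print(X.round(4),np.round(e,4))
a=cv2.resize(w1["image"][215:335,165:365],(800,480)[:2] if 0 else (500,300),interpolation=cv2.INTER_CUBIC)
b=cv2.resize(w2["image"][130:280,200:420],(800,545),interpolation=cv2.INTER_CUBIC)
cv2.imwrite("pics/vw1.png",cv2.resize(w1["image"][215:335,170:350],(800,533),interpolation=cv2.INTER_CUBIC)[:,:,::-1]);cv2.imwrite("pics/vw2.png",b[:,:,::-1])
E
```

```text
[202 152  43  43 734] ((223.00003051757812, 172.50001525878906), (41.719295501708984, 20.50609588623047), 45.0)
[ 258   27   47   58 1014] ((283.923583984375, 55.49413299560547), (49.894004821777344, 32.648040771484375), 49.398704528808594)
[[0.3582, 0.289], [0.3495, 0.3174], [0.4055, 0.335], [0.4154, 0.3059]] [0.38216545 0.31178976] [[0.3549, 0.2867], [0.3475, 0.3254], [0.4057, 0.345], [0.4147, 0.3052]] [0.38069115 0.31556388]
[0.3566 0.2878 0.0523] [0.002 0.002]
[0.3501 0.3215 0.0691] [0.0014 0.0014]
[0.4047 0.3391 0.0699] [0.0029 0.0029]
[0.415  0.3055 0.0516] [0.0005 0.0005]
```

View pics/vw1.png

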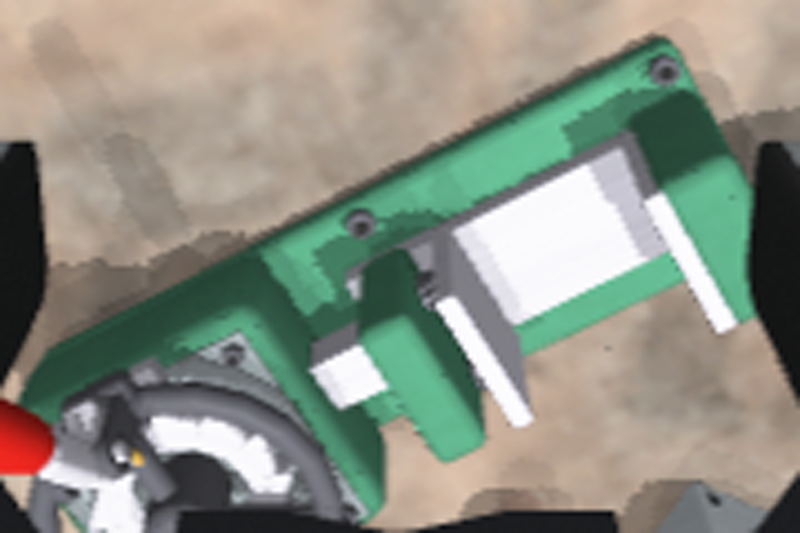

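View pics/vw2.png

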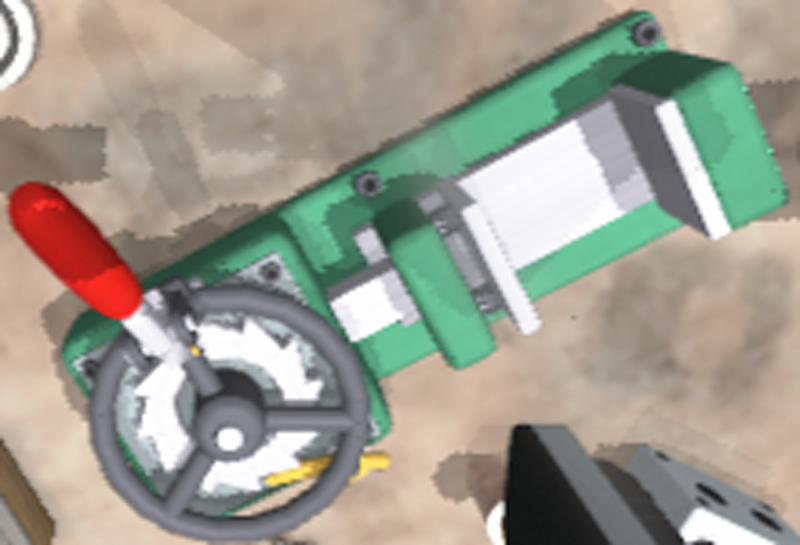

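The crops show the tops of the fixed-jaw plate: inner edge (648,203)-(715,332) in the w1 crop and (655,107)-(712,238) in the w2 crop. The moving-jaw plate's inner edge is (455,298)-(532,418) in w1 and (478,190)-(540,323) in w2. The wheel hub is at about (230,425) in w2, and the grip runs from (35,200) to (125,300).

```bash
python3 - <<'E'
from h import *;import pickle
from workcell import get_obs
w1,w2=[pickle.load(open(f"w{i}.pkl","rb")) for i in(1,2)];t=pickle.load(open("c0.pkl","rb"))["top"]
f1=lambda x,y:(170+x/4.4444-.4,215+y/4.4444-.4);f2=lambda x,y:(200+x/3.636-.4,130+y/3.636-.4);ft=lambda x,y:(x/1.5625,y/1.5625)
for n,a,b in[("A",(648,203),(655,107)),("B",(715,332),(712,238)),("C",(455,298),(478,190)),("D",(532,418),(540,323)),("bolt1",(360,223),(369,184)),("bolt2",(665,70),(648,34)),("bed corner",(465,235),(470,190))]:
    X,e=tri([(w1,f1(*a)),(w2,f2(*b))]);print(n,X.round(4),np.round(e,4),"z.075:",onz(w1,f1(*a),.075).round(4),onz(w2,f2(*b),.075).round(4))
for n,a,b in[("hub",(487,268),(230,428)),("gripfree",(502,345),(35,203)),("gripinner",(494,312),(130,300))]:
    X,e=tri([(t,ft(*a)),(w2,f2(*b))]);print(n,X.round(4),np.round(e,4),onz(w2,f2(*b),.106).round(3))
o=get_obs()
print(go([.382,.312,.12],.287,o),go([.382,.312,.02],.287,o))
E
```

```text
A [0.5571 0.3757 0.0739] [0.0007 0.0007] z.075: [0.5571 0.3761 0.075 ] [0.5561 0.3748 0.075 ]
B [0.614  0.3775 0.0755] [0.0003 0.0003] z.075: [0.614  0.3773 0.075 ] [0.6145 0.3778 0.075 ]
C [0.5547 0.3035 0.0832] [0.0015 0.0015] z.075: [0.5613 0.3022 0.075 ] [0.5561 0.3037 0.075 ]
D [0.6178 0.3054 0.075 ] [0.0002 0.0002] z.075: [0.618  0.3055 0.075 ] [0.6177 0.3053 0.075 ]
bolt1 [0.551  0.2694 0.0167] [0.0004 0.0004] z.075: [0.5207 0.2862 0.075 ] [0.5353 0.2673 0.075 ]
bolt2 [0.5444 0.4016 0.0164] [0.0004 0.0004] z.075: [0.5149 0.4    0.075 ] [0.5295 0.3814 0.075 ]
bed corner [0.5694 0.3065 0.0268] [0.0014 0.0014] z.075: [0.5406 0.3159 0.075 ] [0.5547 0.301  0.075 ]
hub [0.5974 0.1771 0.0892] [0.0001 0.0001] [0.59  0.181 0.106]
gripfree [0.4744 0.1668 0.1396] [0.0017 0.0017] [0.481 0.158 0.106]
gripinner [0.5252 0.1726 0.1135] [0.0003 0.0003] [0.527 0.171 0.106]
([-0.0007, -0.0003, 0.8219], [14.69, 2.95, 17.99]) ([-0.0007, -0.0003, 0.8219], [14.68, 2.95, 27.99])
```

{"api": "servo_tool", "payload": {"motion": [[[0,0,0.145],[3.5,0.7,1],1],[[0,0,0.29],[7,1.4,3],1],[[0,0,0.435],[10.5,2.1,6],1],[[0,0,0.58],[13.5,2.7,9],1],[[0,0,0.725],[14.7,2.95,12],1]]}}

```text
time_s: 1.75
eef_pos: [0.3781, 0.3152, 0.1792]
eef_rot: [-1.756, -2.604, -0.001]
ft_force: [0.2, 1.0, -0.6]
grip_width: 1.0
finger_force: 0.0
```

{"api": "servo_tool", "payload": {"motion": [[[0,0,0.097],[0,0,2.5],1],[[0,0,0.097],[0,0,5],1],[[0,0,0.097],[0,0,5],1]]}}

```text
time_s: 2.05
eef_pos: [0.3786, 0.3129, 0.127]
eef_rot: [-1.874, -2.52, 0.008]
ft_force: [-0.9, -0.1, -0.2]
grip_width: 1.0
finger_force: 0.0
```

```bash
python3 - <<'E'
from workcell import get_obs,imaging
from h import *;import pickle
o=get_obs();print(o["eef_pos"],go([.382,.312,.016],.287,o))
c=imaging.camera("wrist");pickle.dump(c,open("w3.pkl","wb"));cv2.imwrite("pics/w3.png",c["image"][:,:,::-1])
E
```

```text
[0.37862215 0.31293346 0.12695808] ([-0.0051, 0.0019, 0.005], [-0.17, 0.35, 11.09])
```

View pics/w3.png

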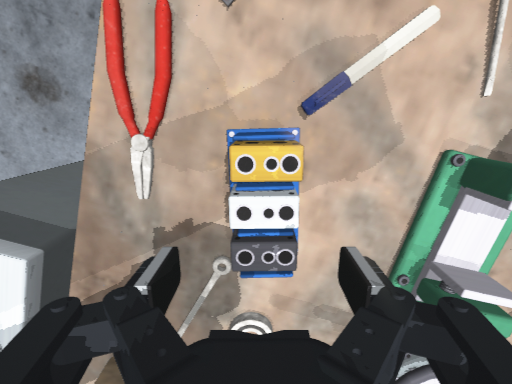

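The alu block is now square in the wrist view, centred at about (264,210), with brass above and iron below it. The spanner's ring is near (222,266).

```bash
python3 - <<'E'
from workcell import get_obs
from h import *;import pickle
c=pickle.load(open("w3.pkl","rb"));im=c["image"]
h=cv2.cvtColor(im,cv2.COLOR_RGB2HSV);m=cv2.inRange(h,(0,0,200),(180,40,255));m[:,:215]=0;m[:,310:]=0;m[:185]=0;m[235:]=0
ys,xs=np.nonzero(m);print(xs.min(),xs.max(),ys.min(),ys.max())
r_=cv2.minAreaRect(np.c_[xs,ys].astype(np.float32));b=cv2.boxPoints(r_);print(r_)
P=np.array([onz(c,p,.052)[:2] for p in b]);print(P.round(4).tolist(),P.mean(0).round(4),[np.linalg.norm(P[i]-P[i-1]).round(4) for i in range(4)])
for i in range(4):
    v=P[i]-P[i-1]
    if np.linalg.norm(v)>.045: print(np.arctan(v[1]/v[0]))
w1=pickle.load(open("w1.pkl","rb"))
print("2-view centre",tri([(w1,(223,172.5)),(c,r_[0])]))
o=get_obs();print(go([*P.mean(0),.016],.287,o))
E
```

```text
229 299 196 228
((264.0, 212.0), (32.0, 70.0), 90.0)
[[0.3502, 0.3165], [0.4063, 0.3335], [0.4159, 0.3061], [0.3577, 0.2885]] [0.3825 0.3111] [np.float64(0.029), np.float64(0.0586), np.float64(0.029), np.float64(0.0608)]
0.2933367778111231
0.2940028671007894
2-view centre (array([0.38177612, 0.31224592, 0.05444322]), [0.0003991375479445597, 0.00039913754794464857])
([-0.0027, 0.0009, 0.0049], [-0.28, 0.26, 11.32])
```

{"api": "servo_tool", "payload": {"motion": [[[0,0,0],[-0.2,0.2,4],1],[[0,0,0.005],[-0.2,0.2,8],1],[[0,0,0.005],[-0.2,0.2,10.5],1],[[0,0,0.005],[-0.2,0.2,11.2],1],[[0,0,0.005],[-0.2,0.2,11.2],1]]}}

```text
time_s: 2.6
eef_pos: [0.3836, 0.3122, 0.019]
eef_rot: [-1.883, -2.515, -0.0]
ft_force: [0.2, -0.1, 0.9]
grip_width: 1.003
finger_force: 0.0
```

{"api": "servo_tool", "payload": {"motion": [[[0,0,0],[0,0,0],-1],[[0,0,0],[0,0,0],-1],[[0,0,0],[0,0,0],-1],[[0,0,0],[0,0,0],-1],[[0,0,0],[0,0,0],-1]], "force": 40}}

```text
time_s: 3.1
eef_pos: [0.3844, 0.3127, 0.0205]
eef_rot: [1.883, 2.514, 0.005]
ft_force: [-1.0, -0.9, 6.1]
grip_width: 0.696
finger_force: 43.8
```

{"api": "servo_tool", "payload": {"motion": [[[0,0,0],[0,0,-1.5],-1],[[0,0,0],[0,0,-4],-1],[[0,0,0],[0,0,-7],-1],[[0,0,0],[0,0,-9],-1],[[0,0,0],[0,0,-9],-1]], "force": 40}}

```text
time_s: 3.6
eef_pos: [0.3849, 0.3128, 0.1125]
eef_rot: [1.883, 2.513, 0.009]
ft_force: [0.4, 0.4, -2.5]
grip_width: 0.701
finger_force: 45.0
```

```bash
python3 - <<'E'
from workcell import get_obs
from h import *
o=get_obs();print(o["eef_pos"],o["qpos"],o["finger_force"],o["grip_width"],go([.48,.31,.1058],1.617,o))
E
```

```text
[0.38493484 0.31284982 0.11251625] [ 6.82474867e-01 -6.00677446e-02 -2.01774835e-01  1.42313731e+00
 -2.97249176e-05  1.96828331e+00] 44.96214509010315 0.7007650497458885 ([0.0062, 0.0017, -1.332], [-2.95, 9.04, 0.71])
```

{"api": "servo_tool", "payload": {"motion": [[[0,0,-0.145],[-0.6,2,0],-1],[[0,0,-0.29],[-1.2,4,0],-1],[[0,0,-0.435],[-1.8,6,0],-1],[[0,0,-0.58],[-2.4,8,0],-1],[[0,0,-0.725],[-2.9,9,0],-1]]}}

```text
time_s: 4.1
eef_pos: [0.4791, 0.3089, 0.1072]
eef_rot: [-0.861, -3.021, 0.002]
ft_force: [-0.2, -0.5, -3.7]
grip_width: 0.694
finger_force: 45.0
```

{"api": "servo_tool", "payload": {"motion": [[[0,0,-0.145],[0,0,2],-1],[[0,0,-0.29],[0,0,4],-1],[[0,0,-0.435],[0,0,5],-1],[[0,0,-0.58],[0,0,6],-1],[[0,0,-0.605],[0,0,6],-1]]}}

```text
time_s: 4.6
eef_pos: [0.4769, 0.3085, 0.046]
eef_rot: [0.074, -3.138, 0.003]
ft_force: [-0.8, 0.0, -3.0]
grip_width: 0.693
finger_force: 44.9
```

```bash
python3 - <<'E'
from workcell import get_obs
from h import *
o=get_obs();print(o["eef_pos"],o["ft_force"],o["finger_force"],o["grip_width"],go([.48,.31,.0175],1.617,o))
E
```

```text
[0.47694138 0.30846622 0.04602891] [-0.7589993   0.01756482 -3.01274518] 44.90407168865204 0.6926072080013974 ([-0.0019, -0.0031, 0.001], [-0.32, 0.14, 2.85])
```

{"api": "servo_tool", "payload": {"motion": [[[0,0,0],[-0.2,0,1.2],-1],[[0,0,0],[-0.2,0,2.2],-1],[[0,0,0],[-0.2,0,2.7],-1],[[0,0,0],[-0.2,0,2.9],-1],[[0,0,0],[-0.2,0,2.9],-1]]}}

```text
time_s: 5.1
eef_pos: [0.48, 0.3093, 0.019]
eef_rot: [0.068, -3.14, 0.0]
ft_force: [0.2, 0.5, -3.1]
grip_width: 0.692
finger_force: 45.0
```

{"api": "servo_tool", "payload": {"motion": [[[0,0,0],[0,0,0.1],-1],[[0,0,0],[0,0,0.2],-1],[[0,0,0],[0,0,0.3],-1],[[0,0,0],[0,0,0.3],-1]]}}

```text
time_s: 5.5
eef_pos: [0.4803, 0.3095, 0.0166]
eef_rot: [-0.069, 3.14, 0.001]
ft_force: [0.2, -1.1, -1.2]
grip_width: 0.694
finger_force: 45.0
```

{"api": "servo_tool", "payload": {"motion": [[[0,0,0],[0,0,0.05],1],[[0,0,0],[0,0,0.05],1],[[0,0,0],[0,0,0.05],1],[[0,0,0],[0,0,-2],1],[[0,0,0],[0,0,-6],1]]}}

```text
time_s: 6.0
eef_pos: [0.4785, 0.3083, 0.074]
eef_rot: [0.069, -3.136, 0.005]
ft_force: [1.2, 0.9, 0.4]
grip_width: 1.002
finger_force: 0.0
```

{"api": "servo_tool", "payload": {"motion": [[[0,0,0.145],[0,0,-4],1],[[0,0,0.29],[0,0,-7],1],[[0,0,0.435],[0,0,-7],1],[[0,0,0.58],[0,0,-7],0.5],[[0,0,0.725],[0,0,-7],0.2]]}}

```text
time_s: 6.5
eef_pos: [0.4802, 0.3094, 0.1468]
eef_rot: [1.058, 2.958, 0.001]
ft_force: [-0.6, 0.4, -0.7]
grip_width: 0.691
finger_force: 0.0
```

{"api": "servo_tool", "payload": {"motion": [[[0,0,0.145],[0,0,0],0.2],[[0,0,0.29],[0,0,0],0.2],[[0,0,0.435],[0,0,0],0.2],[[0,0,0.58],[0,0,0],0.2],[[0,0,0.725],[0,0,0],0.2]]}}

```text
time_s: 7.0
eef_pos: [0.4801, 0.3093, 0.1464]
eef_rot: [2.038, 2.391, 0.0]
ft_force: [-0.9, -0.1, -0.1]
grip_width: 0.603
finger_force: 0.0
```

```bash
python3 - <<'E'
from workcell import get_obs,imaging
from h import *;import pickle
c=imaging.camera("wrist");t=imaging.camera("top");pickle.dump((c,t),open("w4.pkl","wb"));cv2.imwrite("pics/w4.png",c["image"][:,:,::-1])
o=get_obs();R=Ro.from_rotvec(o["eef_rot"]).as_matrix();print(o["eef_pos"],o["grip_width"],np.arctan2(R[1,1],R[0,1]))
print("exp block px",proj(c,[.48,.3095,.048]))
E
```

```text
[0.48013201 0.30935009 0.14640621] 0.6012507982481378 0.16277738167012015
exp block px [259.68443958 200.85519303]
```

View pics/w4.png

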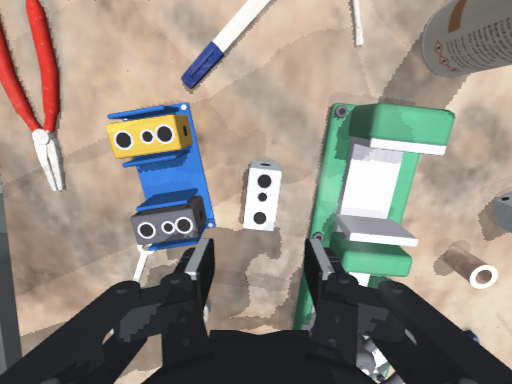

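The block stands upright and alone at about (262,197) between the holder and the vice. The fixed jaw plate is at (400,148) and the moving jaw plate at (375,230).

```bash
python3 - <<'E'
from workcell import get_obs
from h import *;import pickle
c,t=pickle.load(open("w4.pkl","rb"));im=c["image"]
h=cv2.cvtColor(im,cv2.COLOR_RGB2HSV);m=cv2.inRange(h,(0,0,185),(180,40,255));m[:,:235]=0;m[:,295:]=0;m[:155]=0;m[240:]=0
a,l,s,ce=cv2.connectedComponentsWithStats(m);i=1+np.argmax(s[1:,4]);ys,xs=np.nonzero(l==i)
r_=cv2.minAreaRect(np.c_[xs,ys].astype(np.float32));b=cv2.boxPoints(r_);print(s[i],r_)
P=np.array([onz(c,p,.048)[:2] for p in b]);print(P.round(4).tolist(),P.mean(0).round(4))
for i in range(4):
    v=P[i]-P[i-1];print(np.linalg.norm(v).round(4),np.arctan2(v[1],v[0]).round(3))
for p in[(354,148),(445,154),(338,229),(415,245),(341,111),(318,237)]: print(p,onz(c,p,.075).round(4),onz(c,p,.0165).round(4))
w2=pickle.load(open("w2.pkl","rb"))
f2=lambda x,y:(200+x/3.636-.4,130+y/3.636-.4)
for n,p,q in[("fix f",(354,148),(655,107)),("fix b",(445,154),(712,238)),("bolt1",(318,237),(369,184)),("bolt2",(341,111),(648,34))]: print(n,*tri([(c,p),(w2,f2(*q))]))
o=get_obs();print(go([*P.mean(0),.0165],.045,o),go([*P.mean(0),.0165],.06,o))
E
```

```text
[ 243  167   52   73 2158] ((270.5731506347656, 203.34146118164062), (50.68807601928711, 68.35712432861328), 6.340191841125488)
[[0.4681, 0.273], [0.4655, 0.3398], [0.5113, 0.342], [0.5175, 0.2749]] [0.4906 0.3074]
0.0494 -3.103
0.0669 1.61
0.0458 0.047
0.0674 -1.478
(354, 148) [0.5446 0.3721 0.075 ] [0.5656 0.3691 0.0165]
(445, 154) [0.6165 0.3789 0.075 ] [0.6572 0.3778 0.0165]
(338, 229) [0.5488 0.3034 0.075 ] [0.571  0.2817 0.0165]
(415, 245) [0.6187 0.2994 0.075 ] [0.66   0.2766 0.0165]
(341, 111) [0.5278 0.3973 0.075 ] [0.5442 0.4012 0.0165]
(318, 237) [0.5335 0.2934 0.075 ] [0.5515 0.269  0.0165]
fix f [0.54907607 0.37260519 0.0787343 ] [0.005507655974058134, 0.005507655974058108]
fix b [0.61557832 0.37851029 0.07478603] [0.0010156478029216714, 0.001015647802921602]
bolt1 [0.55103639 0.26964163 0.01805059] [2.9995184967032772e-05, 2.9995184967133034e-05]
bolt2 [0.54391042 0.40108588 0.01861206] [0.0002512832270184351, 0.0002512832270183462]
([0.0002, -0.0001, 0.1178], [-0.36, 1.0, 12.99]) ([0.0002, -0.0001, 0.1028], [-0.36, 1.0, 12.99])
```

{"api": "servo_tool", "payload": {"motion": [[[0,0,0.06],[0,0.1,3.5],0.2],[[0,0,0.109],[0,0.1,7],0.2],[[0,0,0.109],[0,0.1,10],0.2],[[0,0,0.109],[0,0.1,12.4],0.2],[[0,0,0.109],[0,0.1,12.4],0.2]]}}

```text
time_s: 7.6
eef_pos: [0.4792, 0.3083, 0.0189]
eef_rot: [-2.153, -2.286, 0.009]
ft_force: [-0.8, -0.6, -0.0]
grip_width: 0.6
finger_force: 0.0
```

{"api": "servo_tool", "payload": {"motion": [[[0,0,0],[0,0,0],-1],[[0,0,0],[0,0,0],-1],[[0,0,0],[0,0,0],-1],[[0,0,0],[0,0,0],-1],[[0,0,0],[0,0,0],-1]], "force": 40}}

```text
time_s: 8.1
eef_pos: [0.4819, 0.31, 0.024]
eef_rot: [2.157, 2.283, 0.004]
ft_force: [0.2, -0.2, 7.4]
grip_width: 0.343
finger_force: 42.0
```

{"api": "servo_tool", "payload": {"motion": [[[0,0,0],[0,0,-1],-1],[[0,0,0],[0,0,-3],-1],[[0,0,0],[0,0,-6],-1],[[0,0,0],[0,0,-9.5],-1],[[0,0,0],[0,0,-9.5],-1]]}}

```text
time_s: 8.6
eef_pos: [0.4828, 0.3106, 0.123]
eef_rot: [2.157, 2.282, 0.011]
ft_force: [0.2, 0.4, -1.6]
grip_width: 0.343
finger_force: 41.0
```

```bash
python3 - <<'E'
from workcell import get_obs,imaging
from h import *;import pickle
c=imaging.camera("wrist");pickle.dump(c,open("w5.pkl","wb"));cv2.imwrite("pics/w5.png",c["image"][:,:,::-1])
o=get_obs();R=Ro.from_rotvec(o["eef_rot"]).as_matrix();print(o["eef_pos"],o["grip_width"],o["ft_force"],np.arctan2(R[1,1],R[0,1]))
print(go([.5835,.34,.1155],.054,o))
E
```

```text
[0.48209087 0.31019222 0.12020726] 0.3387835808756719 [ 0.49161376  0.05954122 -3.87599769] 0.0562081114959517
([0.0038, -0.0022, 0.0022], [2.41, 10.29, 0.52])
```

View pics/w5.png

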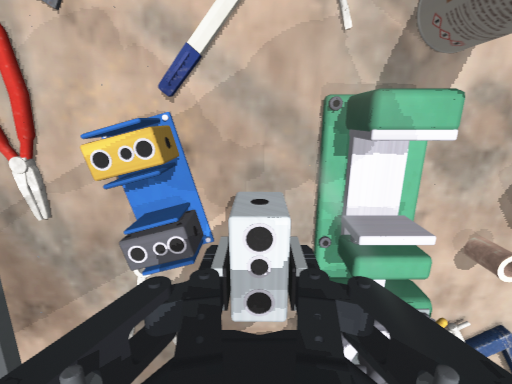

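The block hangs squarely between the fingers at (259,262), and the vice is to its right with the jaws open.

{"api": "servo_tool", "payload": {"motion": [[[0,0,0],[0.6,2.5,0],-1],[[0,0,0],[1.2,5.2,0],-1],[[0,0,0],[1.8,8,0],-1],[[0,0,0],[2.3,10,0],-1],[[0,0,0],[2.3,10.2,0],-1]]}}

```text
time_s: 9.15
eef_pos: [0.5827, 0.3381, 0.1147]
eef_rot: [-2.159, -2.282, 0.004]
ft_force: [-0.5, -0.2, -3.0]
grip_width: 0.342
finger_force: 41.1
```

{"api": "servo_tool", "payload": {"motion": [[[0,0,0],[0,0,0],-1],[[0,0,0],[0,0,0],-1],[[0,0,0],[0,0,0],-1]]}}

```text
time_s: 9.45
eef_pos: [0.5809, 0.338, 0.1173]
eef_rot: [-2.158, -2.283, 0.001]
ft_force: [0.0, 0.3, -1.7]
grip_width: 0.34
finger_force: 41.1
```

```bash
python3 - <<'E'
from workcell import get_obs,imaging
from h import *;import pickle
c=imaging.camera("wrist");pickle.dump(c,open("w6.pkl","wb"));cv2.imwrite("pics/w6.png",c["image"][100:350,100:412,::-1].repeat(2,0).repeat(2,1))
o=get_obs();R=Ro.from_rotvec(o["eef_rot"]).as_matrix();print(o["eef_pos"],o["grip_width"],o["ft_force"],np.arctan2(R[1,1],R[0,1]))
print(go([.5835,.34,.05],.054,o))
E
```

```text
[0.58099011 0.33807807 0.11754459] 0.3454692600943289 [-0.07647477  0.63661492 -3.66667178] 0.05624753687085412
([-0.0, -0.0001, 0.0022], [0.18, 0.26, 6.75])
```

View pics/w6.png

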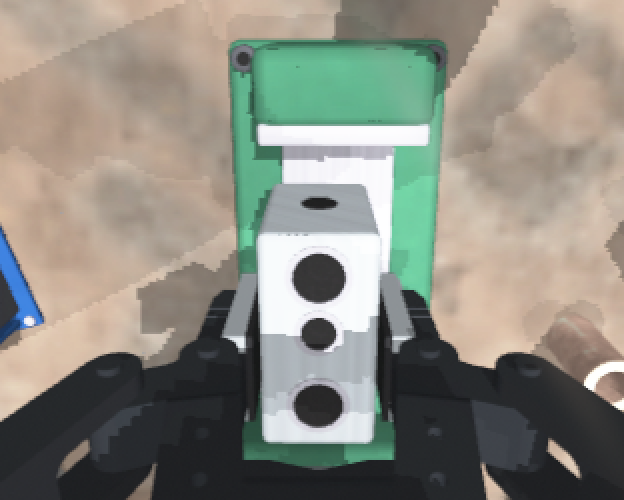

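The block hangs centred over the bed, with its top at crop (318,340). The fixed jaw plate's inner edge is at crop y=145, x 258 to 428.

```bash
python3 - <<'E'
from h import *;import pickle
c=pickle.load(open("w6.pkl","rb"));w1=pickle.load(open("w1.pkl","rb"))
q=lambda x,y:(100+x/2-.25,100+y/2-.25)
for p in[(258,146),(429,146)]: print(onz(c,q(*p),.075).round(4))
for p in[(259,235),(380,235),(373,442),(263,442)]: print("blk",onz(c,q(*p),.141).round(4))
for p in[(243,58),(437,58)]: print("bolt",onz(c,q(*p),.0175).round(4))
E
```

```text
[0.5569 0.3745 0.075 ]
[0.6162 0.3779 0.075 ]
blk [0.5644 0.3669 0.141 ]
blk [0.5928 0.3685 0.141 ]
blk [0.5961 0.3097 0.141 ]
blk [0.5669 0.308  0.141 ]
bolt [0.5436 0.4012 0.0175]
bolt [0.6277 0.4059 0.0175]
```

{"api": "servo_tool", "payload": {"motion": [[[0,0,0],[0.15,0.7,0],-1],[[0,0,0],[0.15,0.7,1.5],-1],[[0,0,0],[0.15,0.7,3.5],-1],[[0,0,0],[0.15,0.7,5.5],-1],[[0,0,0],[0.15,0.7,6],-1]]}}

```text
time_s: 10.0
eef_pos: [0.5871, 0.3393, 0.0534]
eef_rot: [-2.157, -2.282, 0.007]
ft_force: [-1.2, 0.2, -3.3]
grip_width: 0.345
finger_force: 41.1
```

{"api": "servo_tool", "payload": {"motion": [[[0,0,0],[0,0,0.3],-1],[[0,0,0],[0,0,0.5],-1],[[0,0,0],[0,0,0.6],-1],[[0,0,0],[0,0,0.6],-1]]}}

```text
time_s: 10.4
eef_pos: [0.5888, 0.3402, 0.052]
eef_rot: [2.158, 2.283, 0.002]
ft_force: [0.2, 0.4, -2.9]
grip_width: 0.342
finger_force: 41.1
```

{"api": "servo_tool", "payload": {"motion": [[[0,0,0],[0,0,0.1],-1],[[0,0,0],[0,0,0.2],-1],[[0,0,0],[0,0,0.2],-1]]}}

```text
time_s: 10.7
eef_pos: [0.5885, 0.3401, 0.0492]
eef_rot: [-2.158, -2.283, 0.0]
ft_force: [-0.0, -0.8, -3.0]
grip_width: 0.342
finger_force: 41.1
```

{"api": "servo_tool", "payload": {"motion": [[[0,0,0],[0,0,0.1],-1],[[0,0,0],[0,0,0.2],-1],[[0,0,0],[0,0,0.2],-1]]}}

```text
time_s: 11.0
eef_pos: [0.5886, 0.3401, 0.0481]
eef_rot: [2.158, 2.283, 0.001]
ft_force: [-1.4, -1.4, 4.0]
grip_width: 0.343
finger_force: 41.9
```

{"api": "servo_tool", "payload": {"motion": [[[0,0,0],[0,0,0],0.1],[[0,0,0],[0,0,0],0.3],[[0,0,0],[0,0,0],0.3],[[0,0,0],[0,0,-0.5],0.3],[[0,0,0],[0,0,-3],0.3]]}}

```text
time_s: 11.5
eef_pos: [0.5872, 0.3393, 0.0747]
eef_rot: [-2.157, -2.282, 0.008]
ft_force: [0.5, 0.6, 0.6]
grip_width: 0.651
finger_force: 0.0
```

{"api": "servo_tool", "payload": {"motion": [[[0,0,0],[0,0,-4],0.3],[[0,0,0],[0,0,-8],0.3],[[0,0,0],[0,0,-12],0.3],[[0,0,0],[0,0,-16],0.3],[[0,0,0],[0,0,-18],0.3]]}}

```text
time_s: 12.0
eef_pos: [0.5888, 0.3402, 0.262]
eef_rot: [2.157, 2.282, 0.008]
ft_force: [1.2, 0.2, -0.1]
grip_width: 0.647
finger_force: 0.0
```

```bash
python3 - <<'E'
from workcell import get_obs,imaging
from h import *;import pickle
d={n:imaging.camera(n) for n in("wrist","side","top")};pickle.dump(d,open("d7.pkl","wb"))
o=get_obs();print(o["eef_pos"],o["grip_width"],o["ft_force"])
def red(c,n):
    h=cv2.cvtColor(c["image"],cv2.COLOR_RGB2HSV);m=cv2.inRange(h,(0,150,90),(6,255,255))|cv2.inRange(h,(174,150,90),(180,255,255))
    a,l,s,ce=cv2.connectedComponentsWithStats(m)
    for i in range(1,a):
        if s[i,4]>25:
            r_=cv2.minAreaRect(np.argwhere(l==i)[:,::-1].astype(np.float32));print(n,s[i],r_,onz(c,r_[0],.13).round(3))
for n in d: red(d[n],n)
red(pickle.load(open("w2.pkl","rb")),"w2")
# block in vice: white mask near its top
c=d["wrist"];print("blk px",proj(c,[.5885,.34,.072]))
h=cv2.cvtColor(c["image"],cv2.COLOR_RGB2HSV);u=proj(c,[.5885,.34,.072]).astype(int)
print("fix edge px",proj(c,[.5865,.376,.075]))
np.set_printoptions(linewidth=250);print(h[u[1]-45:u[1]+45:3,u[0]-24:u[0]+25:4,2])
E
```

```text
[0.58907457 0.34035942 0.25907191] 0.6469953354761034 [ 0.21464863 -0.21397306 -0.99712795]
wrist [ 10  76  29  85 837] ((26.474639892578125, 117.22737121582031), (88.0899887084961, 13.676072120666504), 75.43972778320312) [0.359 0.403 0.13 ]
wrist [  0 110  28  52 406] ((8.900445938110352, 136.9933624267578), (55.67924118041992, 11.456860542297363), 60.12400817871094) [0.339 0.383 0.13 ]
wrist [147 335  11   8  74] ((152.0, 338.5), (7.0, 10.0), 90.0) [0.465 0.143 0.13 ]
side [282   0   6  17  47] ((283.5917053222656, 7.812222480773926), (4.691812038421631, 16.3882999420166), 7.594643592834473) [ 1.158 -1.104  0.13 ]
side [328  11   5  10  39] ((330.0, 15.5), (9.0, 4.0), 90.0) [ 0.901 -1.08   0.13 ]
side [196  20   8   7  45] ((199.5, 23.0), (6.0, 7.0), 90.0) [ 1.419 -0.732  0.13 ]
side [278  34   8  23  65] ((281.5, 45.0), (22.0, 7.0), 90.0) [ 0.944 -0.63   0.13 ]
side [193  65  12   8  68] ((198.5, 68.5), (7.0, 11.0), 90.0) [ 1.125 -0.276  0.13 ]
side [114 142  15  13 150] ((121.0, 148.0), (12.0, 14.0), 90.0) [1.01  0.303 0.13 ]
side [294 161  20   9 102] ((303.39654541015625, 165.2
[... 2431 characters left out ...]
70 252 252 252 252 252 242 251 176 179]
 [176 175 225 155 252 245 134 251 252 244 251 174 177]
 [165 164 233 153 252 116  54  55 252 248 250 157 169]
 [165 161 195 126 252 119  54  62 252 232 239 157 168]
 [167 159 188 114 252 251  97 251 252 215 223 150 178]
 [166 116 129  98 252 252 252 252 252 163 132 131 176]
 [161 129 132 131 132 131 131 131 132 133 132 132 166]
 [131 132 133 133 133 134 134 133 134 134 133 133 148]
 [131 252 252 252 252 252 252 252 252 252 252 252 201]
 [147 247 248 248 248 248 248 248 248 248 249 248 175]
 [118  74  74  76  82  82  82  82  82  82  73  82 106]
 [ 78  81  83  83  84  84  72  65  84  83  82  84 114]
 [116 123 125 128 127 125 102  88 122 127 126 127 112]]
```

```bash
python3 - <<'E'
from workcell import get_obs
from h import *;import pickle
w2=pickle.load(open("w2.pkl","rb"));d=pickle.load(open("d7.pkl","rb"));s=d["side"];t=pickle.load(open("c0.pkl","rb"))["top"]
def ends(c,ctr):
    h=cv2.cvtColor(c["image"],cv2.COLOR_RGB2HSV);m=cv2.inRange(h,(0,120,70),(8,255,255))|cv2.inRange(h,(172,120,70),(180,255,255))
    a,l,st,ce=cv2.connectedComponentsWithStats(m);i=min((i for i in range(1,a) if st[i,4]>20),key=lambda i:np.linalg.norm(ce[i]-ctr))
    p=np.argwhere(l==i)[:,::-1].astype(float);c0=p.mean(0);v=np.linalg.svd(p-c0,full_matrices=False)[2][0];q=(p-c0)@v
    return st[i],c0,c0+v*q.min(),c0+v*q.max()
e2=ends(w2,(220,198));es=ends(s,(303,165));et=ends(t,(320,212))
for e in(e2,es,et): print([np.round(x,1).tolist() for x in e])
f=lambda e,c,X:min(e[2:],key=lambda p:np.linalg.norm(p-proj(c,X)))
for n,X in[("free",[.474,.167,.14]),("inner",[.527,.172,.11])]:
    print(n,*tri([(w2,f(e2,w2,X)),(s,f(es,s,X))]),*tri([(t,f(et,t,X)),(s,f(es,s,X))]),*tri([(w2,f(e2,w2,X)),(s,f(es,s,X)),(t,f(et,t,X))]))
print("ctr",*tri([(w2,e2[1]),(s,es[1]),(t,et[1])]))
# rim: dark pixels ellipse in w2 by hub estimates
for z in(.09,.1): print(z,onz(w2,(200+232/3.636,130+412/3.636),z).round(4))
E
```

```text
[[202, 180, 37, 38, 708], [220.0, 198.4], [204.1, 181.8], [236.0, 215.1]]
[[293, 161, 21, 10, 120], [303.4, 165.3], [313.3, 161.9], [293.3, 168.8]]
[[314, 199, 11, 24, 186], [318.8, 210.3], [316.5, 198.7], [321.1, 222.0]]
free [0.46878923 0.17038373 0.15849644] [0.001481805411658872, 0.0014818054116588894] [0.46986511 0.1691546  0.15748563] [0.0009109860648143291, 0.0009109860648143685] [0.46901287 0.16947474 0.15771359] [0.0015160572166082451, 0.001602378757696096, 0.0005970024376470766]
inner [0.52606243 0.17368012 0.1222916 ] [0.0007747106977794066, 0.000774710697779236] [0.52620019 0.17218366 0.12110929] [0.0002788736208956212, 0.00027887362089559016] [0.52638472 0.17287839 0.12156464] [0.0010267908105598678, 0.0007291660449432282, 0.0005388065893432129]
ctr [0.4966367  0.17088283 0.13971592] [0.0015424100557932627, 0.0009738048116329968, 0.0006704900501057396]
0.09 [0.592  0.1814 0.09  ]
0.1 [0.5875 0.1834 0.1   ]
```

{"api": "servo_tool", "payload": {"motion": [[[0,0,-0.145],[-3.5,-2.1,0],0.3],[[0,0,-0.29],[-7,-4.2,0],0.3],[[0,0,-0.435],[-10.5,-6.3,0],0.3],[[0,0,-0.58],[-14,-8.4,0],0.3],[[0,0,-0.725],[-16.3,-10.1,0],0.3]]}}

```text
time_s: 12.65
eef_pos: [0.4952, 0.1696, 0.2559]
eef_rot: [-1.201, -2.902, 0.002]
ft_force: [0.0, 0.4, 0.1]
grip_width: 0.648
finger_force: 0.0
```

{"api": "servo_tool", "payload": {"motion": [[[0,0,-0.145],[0,0,0],0.3],[[0,0,-0.29],[0,0,1],0.3],[[0,0,-0.435],[0,0,2],0.3],[[0,0,-0.58],[0,0,2],0.3],[[0,0,-0.725],[0,0,2],0.3]]}}

```text
time_s: 13.15
eef_pos: [0.4961, 0.1714, 0.2353]
eef_rot: [-0.092, -3.138, 0.002]
ft_force: [-0.0, 0.6, 0.0]
grip_width: 0.65
finger_force: 0.0
```

{"api": "servo_tool", "payload": {"motion": [[[0,0,-0.119],[0,0,1],0.3],[[0,0,-0.119],[0,0,1],0.3],[[0,0,-0.119],[0,0,1],0.3]]}}

```text
time_s: 13.45
eef_pos: [0.4963, 0.1715, 0.2263]
eef_rot: [0.079, -3.139, 0.001]
ft_force: [0.8, 0.2, 0.6]
grip_width: 0.652
finger_force: 0.0
```

```bash
python3 - <<'E'
from workcell import get_obs,imaging
from h import *;import pickle
c=imaging.camera("wrist");pickle.dump(c,open("w8.pkl","wb"))
o=get_obs();R=Ro.from_rotvec(o["eef_rot"]).as_matrix();print(o["eef_pos"],o["qpos"][5],o["grip_width"],np.arctan2(R[1,1],R[0,1]))
h=cv2.cvtColor(c["image"],cv2.COLOR_RGB2HSV);m=cv2.inRange(h,(0,120,70),(8,255,255))|cv2.inRange(h,(172,120,70),(180,255,255))
a,l,s,ce=cv2.connectedComponentsWithStats(m)
for i in range(1,a):
    if s[i,4]>60: print(s[i],ce[i],onz(c,ce[i],.1385).round(4))
print("exp",proj(c,[.4966,.171,.139]))
print(go([.4955,.1712,.119],1.625,o))
E
```

```text
[0.49653145 0.17156818 0.22688181] 0.28176209985728307 0.6509149485386655 1.6217316346817494
[ 246  177   24   54 1071] [257.72362278 203.28478058] [0.495  0.1711 0.1385]
exp [257.53981461 205.15764197]
([-0.0003, -0.0008, -0.0033], [0.1, -0.03, 10.79])
```

{"api": "servo_tool", "payload": {"motion": [[[0,0,0],[0.1,0,4],0.3],[[0,0,0],[0.1,0,8],0.3],[[0,0,0],[0.1,0,10.3],0.3],[[0,0,0],[0.1,0,10.7],0],[[0,0,0],[0.1,0,10.7],-1]], "force": 25}}

```text
time_s: 14.0
eef_pos: [0.4957, 0.1716, 0.1205]
eef_rot: [0.083, -3.14, 0.0]
ft_force: [-0.0, 0.2, 0.8]
grip_width: 0.341
finger_force: 0.0
```

{"api": "servo_tool", "payload": {"motion": [[[0,0,0],[0,0,0],-1],[[0,0,0],[0,0,0],-1],[[0,0,0],[0,0,0],-1],[[0,0,0],[0,0,0],-1]], "force": 25}}

```text
time_s: 14.4
eef_pos: [0.4961, 0.1717, 0.1213]
eef_rot: [-0.085, 3.139, 0.001]
ft_force: [-1.4, -1.2, 4.1]
grip_width: 0.234
finger_force: 25.0
```

```bash
python3 - <<'E'
from workcell import get_obs
from h import *
o=get_obs();R=Ro.from_rotvec(o["eef_rot"]);print(o["eef_pos"],o["grip_width"],o["ft_force"],R.as_matrix().round(3).tolist())
H=np.array([.5465,.174,.1065]);u=np.array([.9985,.055,0])
P=lambda e:H-.06*np.cos(e)*u+np.array([0,0,.06*np.sin(e)])
p0=o["eef_pos"]+[0,0,.0187];e0=np.arctan2(p0[2]-H[2],(H-p0)@u);print(e0,p0-P(e0))
for e in np.linspace(e0,1.61,11)[1:]: print(e.round(3),np.round(100*R.inv().apply(P(e)-p0),2))
E
```

```text
[0.49608248 0.1717318  0.1213357 ] 0.23437246535398093 [-1.38591209 -1.22560042  4.13681182] [[-0.999, -0.054, 0.001], [-0.054, 0.999, 0.0], [-0.001, 0.0, -1.0]]
0.5865094576015126 [-0.00051983  0.0004803   0.00032826]
0.689 [-0.42 -0.05 -0.46]
0.791 [-0.83 -0.05 -0.91]
0.894 [-1.29 -0.05 -1.32]
0.996 [-1.79 -0.05 -1.68]
1.098 [-2.32 -0.05 -1.99]
1.201 [-2.88 -0.05 -2.24]
1.303 [-3.46 -0.05 -2.43]
1.405 [-4.06 -0.05 -2.56]
1.508 [-4.67 -0.05 -2.63]
1.61 [-5.28 -0.04 -2.64]
```

{"api": "servo_tool", "payload": {"motion": [[[0,0,0],[-0.4,0,-0.45],-1],[[0,0,0],[-0.85,0,-0.9],-1],[[0,0,0],[-1.3,0,-1.3],-1],[[0,0,0],[-1.8,0,-1.7],-1],[[0,0,0],[-2.3,0,-2],-1]]}}

```text
time_s: 14.9
eef_pos: [0.5179, 0.1728, 0.1404]
eef_rot: [0.085, -3.138, 0.0]
ft_force: [-7.1, -0.9, 2.4]
grip_width: 0.23
finger_force: 24.7
```

{"api": "servo_tool", "payload": {"motion": [[[0,0,0],[-0.6,0,-0.25],-1],[[0,0,0],[-1.2,0,-0.45],-1],[[0,0,0],[-1.8,0,-0.6],-1],[[0,0,0],[-2.4,0,-0.65],-1],[[0,0,0],[-3,0,-0.65],-1]]}}

```text
time_s: 15.4
eef_pos: [0.5489, 0.1745, 0.148]
eef_rot: [-0.085, 3.14, 0.001]
ft_force: [-3.4, -1.3, 6.9]
grip_width: 0.227
finger_force: 25.5
```

{"api": "servo_tool", "payload": {"motion": [[[0,0,0],[-0.1,0,0],-1],[[0,0,0],[-0.1,0,0],-1]]}}

```text
time_s: 15.6
eef_pos: [0.5504, 0.1747, 0.1479]
eef_rot: [-0.085, 3.139, 0.001]
ft_force: [-2.3, -0.7, 6.9]
grip_width: 0.231
finger_force: 25.5
```

```bash
python3 - <<'E'
from workcell import get_obs,imaging
from h import *;import pickle
d={n:imaging.camera(n) for n in("wrist","side","top")};pickle.dump(d,open("d9.pkl","wb"))
o=get_obs();print(o["eef_pos"],o["grip_width"],o["ft_force"],o["finger_force"])
for n in d:
    c=d[n];h=cv2.cvtColor(c["image"],cv2.COLOR_RGB2HSV);m=cv2.inRange(h,(0,120,70),(8,255,255))|cv2.inRange(h,(172,120,70),(180,255,255))
    a,l,s,ce=cv2.connectedComponentsWithStats(m);u=proj(c,[.547,.174,.1665]);print(n,u.round(1),proj(c,[.547,.174,.196]).round(1),proj(c,[.547,.174,.136]).round(1))
    for i in range(1,a):
        if s[i,4]>8 and np.linalg.norm(ce[i]-u)<60: print(s[i],ce[i])
E
```

```text
[0.55036626 0.17464929 0.14794456] 0.2302853701341629 [-1.7079759  -1.68966649  6.18072276] 25.46109138900647
wrist [256.8 261.9] [256.4 298.6] [257.1 236.8]
[ 237  223   44   83 2847] [258.83350896 265.58061117]
side [286.1 153. ] [286.2 143.4] [285.9 162.6]
[285 143   5  22  50] [287.88 153.18]
top [317.6 187.3] [319.2 185.4] [316.1 189.2]
```

{"api": "servo_tool", "payload": {"motion": [[[0,0,0],[-0.2,0,0],-1],[[0,0,0],[-0.4,0,0],-1],[[0,0,0],[-0.4,0,0],-1]]}}

```text
time_s: 16.05
eef_pos: [0.5542, 0.1748, 0.1478]
eef_rot: [-0.085, 3.139, 0.001]
ft_force: [-1.4, -2.0, 5.1]
grip_width: 0.233
finger_force: 25.5
```

```bash
python3 - <<'E'
from workcell import get_obs,imaging
from h import *;import pickle
o=get_obs();print(o["eef_pos"],o["grip_width"],o["ft_force"])
E
```

```text
[0.55423691 0.17481708 0.14777577] 0.233050092149812 [-1.36844738 -2.04333972  5.13066863]
```

{"api": "servo_tool", "payload": {"motion": [[[0,0,0],[-0.15,0,0],-1],[[0,0,0],[-0.3,0,0],-1],[[0,0,0],[-0.3,0,0],-1]]}}

```text
time_s: 16.35
eef_pos: [0.5556, 0.1749, 0.1476]
eef_rot: [0.085, -3.138, -0.0]
ft_force: [-11.1, -1.3, 8.5]
grip_width: 0.23
finger_force: 25.8
```

{"api": "servo_tool", "payload": {"motion": [[[0,0,0],[-0.15,0,0],-1],[[0,0,0],[-0.3,0,0],-1],[[0,0,0],[-0.3,0,0],-1]]}}

```text
time_s: 16.65
eef_pos: [0.5566, 0.175, 0.1475]
eef_rot: [0.086, -3.134, -0.0]
ft_force: [-22.3, -1.3, 12.5]
grip_width: 0.232
finger_force: 26.1
```

```bash
python3 - <<'E'
from workcell import get_obs,imaging
from h import *;import pickle
d={n:imaging.camera(n) for n in("wrist","side")};pickle.dump(d,open("d10.pkl","wb"));d0=pickle.load(open("d9.pkl","rb"))
o=get_obs();print(o["eef_pos"],o["grip_width"],o["ft_force"])
for n,c in[("w",d0["wrist"]),("w",d["wrist"]),("s",d0["side"]),("s",d["side"])]:
    h=cv2.cvtColor(c["image"],cv2.COLOR_RGB2HSV);m=cv2.inRange(h,(0,120,70),(8,255,255))|cv2.inRange(h,(172,120,70),(180,255,255))
    a,l,s,ce=cv2.connectedComponentsWithStats(m);u=proj(c,[.547,.174,.1665])
    i=min((i for i in range(1,a) if s[i,4]>20),key=lambda i:np.linalg.norm(ce[i]-u));p=np.argwhere(l==i)[:,::-1]
    print(n,s[i],ce[i].round(1),"rows:",[(int(y),int(p[p[:,1]==y,0].min()),int(p[p[:,1]==y,0].max())) for y in np.unique(p[:,1])[::8 if n=="w" else 3]])
E
```

```text
[0.55656357 0.17502991 0.14746107] 0.23221197381878314 [-20.78634648  -1.88778144  11.85717415]
w [ 237  223   44   83 2847] [258.8 265.6] rows: [(223, 255, 263), (231, 247, 271), (239, 244, 274), (247, 241, 276), (255, 240, 278), (263, 239, 279), (271, 238, 280), (279, 238, 280), (287, 238, 279), (295, 243, 274), (303, 251, 268)]
w [ 237  217   44   90 3084] [258.8 263.8] rows: [(217, 258, 259), (225, 248, 270), (233, 244, 274), (241, 242, 276), (249, 240, 277), (257, 239, 278), (265, 239, 279), (273, 238, 280), (281, 237, 280), (289, 239, 278), (297, 244, 274), (305, 252, 265)]
s [285 143   5  22  50] [287.9 153.2] rows: [(143, 288, 288), (146, 287, 289), (149, 287, 289), (152, 288, 289), (155, 288, 289), (158, 288, 289), (161, 287, 288), (164, 285, 286)]
s [284 142   4  22  57] [286.1 152.8] rows: [(142, 286, 286), (145, 285, 287), (148, 285, 287), (151, 286, 287), (154, 286, 287), (157, 286, 287), (160, 285, 287), (163, 284, 287)]
```

```bash
python3 - <<'E'
from h import *;import pickle
for f,e in(("d9.pkl",[.5504,.1747]),("d10.pkl",[.5566,.175])):
    c=pickle.load(open(f,"rb"))["wrist"];print("cam",-np.array(c["R"]).T@c["t"])
    for z in(.185,.192,.197): print(z,onz(c,(258.8,281),z).round(4),onz(c,(258.8,306),z).round(4), e)
    for x in(.543,.547,.551,.555,.559): print(x,[proj(c,[x+s*.0105,.1747,z])[1].round(1) for s,z in((0,.196),(1,.19),(-1,.19),(-1,.136))])
E
```

```text
cam [0.47512815 0.17099606 0.29104922]
0.185 [0.546 0.175 0.185] [0.5593 0.1757 0.185 ] [0.5504, 0.1747]
0.192 [0.5413 0.1747 0.192 ] [0.5538 0.1754 0.192 ] [0.5504, 0.1747]
0.197 [0.5379 0.1745 0.197 ] [0.5498 0.1751 0.197 ] [0.5504, 0.1747]
0.543 [np.float64(290.3), np.float64(302.4), np.float64(260.0), np.float64(215.1)]
0.547 [np.float64(298.6), np.float64(310.0), np.float64(268.5), np.float64(221.2)]
0.551 [np.float64(306.8), np.float64(317.4), np.float64(276.7), np.float64(227.3)]
0.555 [np.float64(314.7), np.float64(324.7), np.float64(284.8), np.float64(233.2)]
0.559 [np.float64(322.5), np.float64(331.8), np.float64(292.7), np.float64(239.1)]
cam [0.48237827 0.17137923 0.29113842]
0.185 [0.5521 0.1753 0.185 ] [0.5653 0.176  0.185 ] [0.5566, 0.175]
0.192 [0.5475 0.1751 0.192 ] [0.5598 0.1757 0.192 ] [0.5566, 0.175]
0.197 [0.5442 0.1749 0.197 ] [0.5559 0.1755 0.197 ] [0.5566, 0.175]
0.543 [np.float64(277.0), np.float64(290.5), np.float64(246.4), np.float64(205.9)]
0.547 [np.float64(285.6), np.float64(298.4), np.float64(255.2), np.float64(212.1)]
0.551 [np.float64(294.1), np.float64(306.1), np.float64(263.7), np.float64(218.3)]
0.555 [np.float64(302.4), np.float64(313.7), np.float64(272.1), np.float64(224.4)]
0.559 [np.float64(310.6), np.float64(321.1), np.float64(280.4), np.float64(230.5)]
```

{"api": "servo_tool", "payload": {"motion": [[[0,0,0],[0.4,0,0],0],[[0,0,0],[0.8,0,0],0],[[0,0,0],[1.1,0,0],0],[[0,0,0],[1.1,0,0],0]]}}

```text
time_s: 17.15
eef_pos: [0.5486, 0.1745, 0.1468]
eef_rot: [-0.085, 3.14, 0.0]
ft_force: [0.8, 0.0, 0.3]
grip_width: 0.5
finger_force: 0.0
```

```bash
python3 - <<'E'
from workcell import get_obs,imaging
from h import *;import pickle
d={n:imaging.camera(n) for n in("wrist","top")};pickle.dump(d,open("d11.pkl","wb"))
o=get_obs();print(o["eef_pos"],o["grip_width"],o["ft_force"])
c=d["wrist"];h=cv2.cvtColor(c["image"],cv2.COLOR_RGB2HSV);m=cv2.inRange(h,(0,120,70),(8,255,255))|cv2.inRange(h,(172,120,70),(180,255,255))
a,l,s,ce=cv2.connectedComponentsWithStats(m);i=min((i for i in range(1,a) if s[i,4]>200),key=lambda i:np.linalg.norm(ce[i]-proj(c,[.547,.174,.1665])))
print(s[i],ce[i]); b,t=s[i][1]+s[i][3]-.5,s[i][1]-.5
for x in(.543,.546,.549,.552): print(x,[proj(c,[x+q*.0105,.1747,z])[1].round(1) for q,z in((1,.19),(-1,.136))])
E
```

```text
[0.54884448 0.17450408 0.14680696] 0.4987899023498017 [ 0.26755432 -0.25744125 -0.75707611]
[ 239  229   42   93 3100] [259.17870968 276.73387097]
0.543 [np.float64(307.5), np.float64(218.6)]
0.546 [np.float64(313.1), np.float64(223.2)]
0.549 [np.float64(318.8), np.float64(227.7)]
0.552 [np.float64(324.3), np.float64(232.2)]
```

{"api": "servo_tool", "payload": {"motion": [[[0,0,0],[-0.05,0,0],-1],[[0,0,0],[-0.05,0,0],-1],[[0,0,0],[-0.05,0,0],-1],[[0,0,0],[-0.05,0,0],-1]], "force": 50}}

```text
time_s: 17.65
eef_pos: [0.5494, 0.1745, 0.1469]
eef_rot: [-0.085, 3.14, 0.0]
ft_force: [1.3, -0.3, 1.2]
grip_width: 0.226
finger_force: 48.9
```

{"api": "servo_tool", "payload": {"motion": [[[0,0,0],[-0.1,1.02,0],-1],[[0,0,0],[-0.41,2.01,0],-1],[[0,0,0],[-0.9,2.91,0],-1],[[0,0,0],[-1.56,3.69,0],-1],[[0,0,0],[-2.37,4.33,0],-1]]}}

```text
time_s: 18.15
eef_pos: [0.5711, 0.22, 0.1469]
eef_rot: [-0.086, 3.14, -0.0]
ft_force: [-0.1, -3.3, 4.1]
grip_width: 0.223
finger_force: 49.6
```

{"api": "servo_tool", "payload": {"motion": [[[0,0,0],[-0.91,0.47,0],-1],[[0,0,0],[-1.9,0.75,0],-1],[[0,0,0],[-2.93,0.82,0],-1],[[0,0,0],[-3.95,0.69,0],-1],[[0,0,0],[-4.92,0.35,0],-1]]}}

```text
time_s: 18.65
eef_pos: [0.62, 0.2245, 0.1469]
eef_rot: [0.085, -3.14, 0.003]
ft_force: [-4.9, -6.9, 6.3]
grip_width: 0.226
finger_force: 50.9
```

{"api": "servo_tool", "payload": {"motion": [[[0,0,0],[-0.89,-0.52,0],-1],[[0,0,0],[-1.66,-1.2,0],-1],[[0,0,0],[-2.27,-2.03,0],-1],[[0,0,0],[-2.71,-2.95,0],-1],[[0,0,0],[-2.96,-3.95,0],-1]]}}

```text
time_s: 19.15
eef_pos: [0.6514, 0.1877, 0.1468]
eef_rot: [0.086, -3.139, -0.001]
ft_force: [-4.5, 1.0, 5.9]
grip_width: 0.229
finger_force: 49.9
```

```bash
python3 - <<'E'
from workcell import get_obs,imaging
from h import *;import pickle
c=imaging.camera("wrist");pickle.dump(c,open("w12.pkl","wb"))
o=get_obs();p=o["eef_pos"];v=p[:2]-[.6009,.1773];print(p,o["ft_force"],np.hypot(*v),(np.pi+.055-np.arctan2(v[1],v[0]))%(2*np.pi))
h=cv2.cvtColor(c["image"],cv2.COLOR_RGB2HSV);m=cv2.inRange(h,(0,120,70),(8,255,255))|cv2.inRange(h,(172,120,70),(180,255,255))
a,l,s,ce=cv2.connectedComponentsWithStats(m)
for i in range(1,a):
    if s[i,4]>400: print(s[i],ce[i])
E
```

```text
[0.65182026 0.18598556 0.14687758] [-2.81866602 -5.24732306  6.63886393] 0.051655705411658086 3.027646749722925
[ 239  228   43   91 3076] [259.53543563 274.84395319]
```

{"api": "servo_tool", "payload": {"motion": [[[0,0,0],[-0.04,-1.03,0],-1],[[0,0,0],[0.12,-2.05,0],-1],[[0,0,0],[0.48,-3.01,0],-1],[[0,0,0],[0.73,-3.46,0],-1],[[0,0,0],[1.03,-3.88,0],-1]]}}

```text
time_s: 19.7
eef_pos: [0.6434, 0.1482, 0.1469]
eef_rot: [-0.085, 3.139, 0.001]
ft_force: [2.4, 2.6, 3.2]
grip_width: 0.227
finger_force: 50.2
```

{"api": "servo_tool", "payload": {"motion": [[[0,0,0],[0.06,-0.08,0],-1],[[0,0,0],[0.06,-0.08,0],-1]]}}

```text
time_s: 19.9
eef_pos: [0.6426, 0.1471, 0.1469]
eef_rot: [-0.085, 3.14, -0.0]
ft_force: [0.8, 0.5, 4.0]
grip_width: 0.223
finger_force: 50.2
```

```bash
python3 - <<'E'
from workcell import get_obs,imaging
from h import *;import pickle
c=imaging.camera("wrist");pickle.dump(c,open("w13.pkl","wb"))
o=get_obs();p=o["eef_pos"];v=p[:2]-[.6009,.1773];print(p,o["ft_force"],np.hypot(*v),(np.pi+.055-np.arctan2(v[1],v[0]))%(2*np.pi))
h=cv2.cvtColor(c["image"],cv2.COLOR_RGB2HSV);m=cv2.inRange(h,(0,120,70),(8,255,255))|cv2.inRange(h,(172,120,70),(180,255,255))
a,l,s,ce=cv2.connectedComponentsWithStats(m)
for i in range(1,a):
    if s[i,4]>400: print(s[i],ce[i])
E
```

```text
[0.64258958 0.1471653  0.14694493] [2.00500457 0.21539606 3.73196938] 0.051440466055030915 3.8224805207411636
[ 237  229   43   89 3017] [258.53927743 274.91415313]
```

{"api": "servo_tool", "payload": {"motion": [[[0,0,0],[-0.2,0.32,0],-1],[[0,0,0],[-0.4,0.64,0],-1],[[0,0,0],[-0.57,0.9,0],-1],[[0,0,0],[-0.57,0.9,0],-1]]}}

```text
time_s: 20.35
eef_pos: [0.6478, 0.1567, 0.1469]
eef_rot: [0.086, -3.14, 0.001]
ft_force: [0.1, -0.8, 6.3]
grip_width: 0.226
finger_force: 50.1
```

{"api": "servo_tool", "payload": {"motion": [[[0,0,0],[0,0,0],0],[[0,0,0],[0,0,0],0.3],[[0,0,0],[0,0,0],0.3],[[0,0,0],[0,0,-3],0.3],[[0,0,0],[0,0,-7],0.3]]}}

```text
time_s: 20.85
eef_pos: [0.6465, 0.1563, 0.2149]
eef_rot: [0.085, -3.135, 0.002]
ft_force: [0.4, -0.2, 0.1]
grip_width: 0.647
finger_force: 0.0
```

{"api": "servo_tool", "payload": {"motion": [[[0,0,0],[2,2,-4],0.3],[[0,0,0],[5,4,-6],0.3],[[0,0,0],[8,7,-7],0.3],[[0,0,0],[10,9,-7],0.3],[[0,0,0],[10,9,-7],0.3]]}}

```text
time_s: 21.35
eef_pos: [0.5408, 0.2431, 0.2879]
eef_rot: [-0.09, 3.139, 0.002]
ft_force: [-0.1, -0.3, -0.2]
grip_width: 0.65
finger_force: 0.0
```

```bash
python3 - <<'E'
from workcell import get_obs,imaging
from h import *;import pickle
d={n:imaging.camera(n) for n in("wrist","side","top")};pickle.dump(d,open("d14.pkl","wb"));c=d["wrist"]
o=get_obs();print(o["eef_pos"],o["ft_force"])
es=[]
for n in d:
    c=d[n];h=cv2.cvtColor(c["image"],cv2.COLOR_RGB2HSV);m=cv2.inRange(h,(0,120,70),(8,255,255))|cv2.inRange(h,(172,120,70),(180,255,255))
    a,l,s,ce=cv2.connectedComponentsWithStats(m);u=proj(c,[.646,.152,.1665])
    for i in range(1,a):
        if s[i,4]>12 and np.linalg.norm(ce[i]-u)<40: print(n,s[i],ce[i],u);es.append((c,ce[i]))
X,e=tri(es);v=X[:2]-[.6009,.1773];print(X,e,np.hypot(*v),(np.pi+.055-np.arctan2(v[1],v[0]))%(2*np.pi))
# column of pixels along the vice midline, top z .073
c=d["wrist"];mid=lambda y:[.5865-(y-.376)*.055,y,.073]
for off in(-.011,.011): print([(round(y,4),int(c["image"][tuple(proj(c,np.array(mid(y))+[off,0,0]).round().astype(int)[::-1])].mean())) for y in np.arange(.384,.296,-.0015)])
E
```

```text
[0.54309578 0.24078624 0.28644415] [-0.28505253 -0.11066754 -0.88441611]
side [252 130   7  23 141] [255.12056738 140.4964539 ] [256.95965777 140.77736236]
[0.07992573 1.18894775 0.87358244] [1.3935091801306808e-16] 1.13791271465926 1.1502398576266728
[(np.float64(0.384), 147), (np.float64(0.3825), 226), (np.float64(0.381), 250), (np.float64(0.3795), 250), (np.float64(0.378), 240), (np.float64(0.3765), 171), (np.float64(0.375), 217), (np.float64(0.3735), 253), (np.float64(0.372), 253), (np.float64(0.3705), 253), (np.float64(0.369), 253), (np.float64(0.3675), 253), (np.float64(0.366), 253), (np.float64(0.3645), 253), (np.float64(0.363), 253), (np.float64(0.3615), 253), (np.float64(0.36), 253), (np.float64(0.3585), 252), (np.float64(0.357), 252), (np.float64(0.3555), 252), (np.float64(0.354), 252), (np.float64(0.3525), 252), (np.float64(0.351), 252), (np.float64(0.3495), 252), (np.float64(0.348), 253), (np.float64(0.3465), 253), (np.float64(0.345), 253), (np.float64(0.3435), 253), (np.float64(0.342), 253), (np.float64(0.3405), 253), (np.float64(0.339), 253), (np.float64(0.3375), 253), 
[... 1565 characters left out ...]
t64(0.336), 253), (np.float64(0.3345), 253), (np.float64(0.333), 253), (np.float64(0.3315), 253), (np.float64(0.33), 253), (np.float64(0.3285), 253), (np.float64(0.327), 253), (np.float64(0.3255), 253), (np.float64(0.324), 253), (np.float64(0.3225), 253), (np.float64(0.321), 253), (np.float64(0.3195), 253), (np.float64(0.318), 251), (np.float64(0.3165), 243), (np.float64(0.315), 251), (np.float64(0.3135), 250), (np.float64(0.312), 248), (np.float64(0.3105), 231), (np.float64(0.309), 131), (np.float64(0.3075), 95), (np.float64(0.306), 91), (np.float64(0.3045), 91), (np.float64(0.303), 104), (np.float64(0.3015), 128), (np.float64(0.3), 135), (np.float64(0.2985), 138), (np.float64(0.297), 138)]
```

```bash
python3 -c "
from workcell import r
print(r.sign_off())"
```

```text
the job is handed in; nothing more can be done
None
```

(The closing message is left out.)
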